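# Close the casting frame and thread its hinge pin

## Robot

A 7-joint arm with a two-finger parallel gripper is mounted at the origin on the work surface. World frame = base frame: x ahead of the robot, y to its left, z up, the work surface at z = 0. Lengths are in mm, angles in rad, forces in N, time in s.
With the tool pointing down it reaches from about 400 to 900 mm from the base axis. Payload 5.5 kg.
Tool frame: the origin (TCP) lies at the centre of the arm's flange, where the gripper is bolted on; the fingertips stand 178 mm ahead of it and the grasp point (between the pads) lies 159 mm ahead of it (r.finger_overhang is the distance from the TCP to the fingertips, in mm); z points along the fingers, y is the line along which they close (so a half turn about z gives the same grasp; the last joint's range is limited). The gripper opens to 92 mm and grips with 3 to 60 N. Pads are 19 mm wide; open, the fingers measure 130 mm over their backs; the gripper's body (75 mm by 190 mm) begins 47 mm behind the grasp point.
Start: joints at [1.387, 0.501, -0.427, 1.55, 0.221, 1.138, -0.21], TCP at [280.878, -586.177, 404.729] pointing down, gripper open.
Joint ranges: [-2.88, 2.88], [-0.31, 2.03], [-1.54, 1.56], [0.2, 2.42], [-1.41, 4.55], [0.19, 2.02], [-2.57, 2.57]. Speed limits (rad/s): [2.57, 2.57, 3.14, 3.14, 3.14, 3.14, 3.14].

## Interface

Orientations are given as a unit quaternion [x, y, z, w].
In Python, from station import sensors, eyes, close_job, r gives the robot as it stands.
- The arm moves only by the tool jog_arm, never from a script. Its argument "targets" is a list of rows, each an object with "xyz": the shift along the tool's x, y, z normalised to -1 to 1, where 1 is 0.025 m, a list of three; "turn": the turn about the tool's z normalised to -1 to 1, where 1 is pi rad; "claw": the closure, from -1 (fully open) to 1 (shut), so that 0 is half open. In form: [{"xyz": [tx, ty, tz], "turn": turn, "claw": claw}, ...]. A call has 1 to 12 rows; each row shifts and turns the commanded pose from where the row before left it, along the tool's axes as they then stand; what a row does not reach is not made up. A row lasts 1/10 s, in which the tool goes at most 50 mm and 8.59 degrees, less where a joint would pass 70% of its speed; a pose out of reach is approached as far as the arm can. A call with a number of a shift or a turn outside -1 to 1 is refused whole. A call with a gripper value outside its range is refused whole. The fingers move at their own pace and stop on an object; the grip force is fixed at half the most. Time passes only in rows, so rows that do not move let the fingers close. It gives the time, the measured TCP pose, the force, the opening and the grip force at its end, in the units of the state.
- sensors.observe(): the state, without advancing time (a new reading comes with each control period).
- eyes.snapshot(name): name is "scene" or "top" or "wrist"; returns the picture (400x640x3 uint8, red, green, blue); there is no depth.
- eyes.camera_info(name): a dict with "K" (3x3 intrinsics, pixels), "dist" ([k1, k2, p1, p2, k3] as OpenCV has them; the pictures are not rectified), "T" (4x4, takes a point from camera to world coordinates). Camera axes: x right, y down, z forward; pixel columns grow to the right and rows downward; lengths in mm; the calibration is good to about 2 mm. A picture is of the moment at which its call begins: read the wrist's pose just before it. camera_info takes no time and is no camera call; for the wrist camera it gives the pose at the moment of the call.
- close_job(): hands the job in; it is judged then, once.
The state is a dict: "t": time; "joint_positions": joint angles; "joint_velocities": joint speeds; "tau": joint torques, N m; "eef_pos": TCP position; "eef_rot": TCP orientation; "contact_force": force on the tool from outside, world axes, zero at the start; "ft_torque": the same for the moment, N m; "gripper_width": finger opening in mm; "grasp_force": force on a finger pad.
Only numpy, scipy, OpenCV 4.12 (cv2) and the standard library are available. Lean on these libraries where they do the work, as an engineer would, in place of code of your own. Each camera call takes 0.05 s, during which the arm holds its last target. There are 200 camera calls.

## Task

Get the hinged casting frame ready for pouring: move the jar out of the gateway and leave it standing upright on the table, swing the gate shut so that its hinge knuckles line up with those on the frame, then take the hinge pin from the tool block, thread it down through all five knuckles until its collar rests on the top one, and let go. Do not touch the clay head inside the frame, do not tip the jar over, and leave the other tools and things where they are.

Things in the scene. Friction and masses are not known exactly. Their poses are not given: they have to be found in the camera images.
- frame: casting frame fixed to the table: a plywood base board 250 (x) by 190 (y) by 15 mm thick, carrying white laminate walls 15 mm thick whose tops are 115 mm above the table. Outside, the walls measure 180 (x) by 150 mm (y). Three walls are fixed: at its -x, +x and +y sides; the -y side is the gateway, closed by the gate. Origin: centre of the board's underside, on the table; z up; its yaw varies.
- gate_pivot (a point): the gate's own hinge axis (vertical), at 115 mm above the table; in the frame's axes at x = -101, y = -67.5 mm. The hinge barrel is 22 mm across, with a small rivet head on top, 5 mm high.
- gate (a joint): angle of the gate in rad: 0 = shut, with its knuckles in line with the frame's; it grows as the gate swings outward, away from the frame's inside (clockwise from above about gate_pivot), so the gate points from the pivot along the frame's +x axis turned clockwise by this angle. Starts 1.2 to 1.45; stops at -0.01 and 1.6. It stays where it is left (hinge friction about 0.08 N m).
- gate_top (a point): middle of the gate's top edge, 130 mm from the pivot axis, 115 mm above the table. The gate is an upright white board 15 mm thick, from 11 to 191 mm from the pivot axis, its underside 16 mm and its top 115 mm above the table; its mid-plane passes through the pivot axis. At its free end, 202 mm from the pivot, it carries two hinge knuckles (the second and fourth of the five).
- pin_bore (a point): top centre of the uppermost of the five hinge knuckles, on the pin's axis, 115 mm above the table; in the frame's axes at x = 101, y = -67.5 mm. The knuckles are steel barrels 22 mm across, 19 mm high, bore 11.2 mm, stacked with 1 mm gaps from 15.5 to 115 mm above the table; first, third and fifth from the top are fixed to the frame, second and fourth ride on the gate. The base board closes the bore below (15 mm above the table).
- clay_head: small clay head inside the frame, about 56 by 50 mm and 89 mm high, fixed; its top is 104 mm above the table. Origin: centre of its underside, on the base board. Not to be touched.
- pin_knob (a point): centre of the knob of the hinge pin, loose, about 80 g, standing upright in a hole of the tool block: an aluminium knob 20 mm across and 40 mm high, below it a steel collar 24 mm across and 4 mm thick, below that a steel shank 9 mm across and 97 mm long, with a bullet nose (it narrows to 6 mm over its last 10 mm and is rounded). This point is 24 mm above the collar's underside and 121 mm above the tip. Its z axis points up the pin.
- pin_tip (a point): tip of the pin's shank, on its axis, 121 mm below the knob's centre; stands 15 mm above the table while the pin is in the block.
- tool_block: drilled block of pale wood, 200 (its x) by 56 (its y) by 60 mm high, fixed to the table; four upright holes 11 mm wide and 45 mm deep in a row along its x axis at -67.5, -22.5, 22.5 and 67.5 mm; the pin stands in one and three other tools in the others. It stands on the left or on the right of the frame. Origin: centre of its underside.
- jar_center (a point): centre of a closed amber glass jar, 56 mm across, 90 mm high, about 250 g, standing on the table in the way of the gate; this point is 45 mm above its foot.
- spatula: bystander in the tool block: steel shank and a turned dark wooden handle 19 mm thick, no collar; 147 mm long, its top 162 mm above the table. Origin: its foot.
- boxwood_tool: bystander in the tool block: pale wooden modelling tool, at most 17 mm thick, with a pointed top 163 mm above the table. Origin: its foot.
- riffler: bystander in the tool block: flat file blade 14 by 6 mm, its top 150 mm above the table. Origin: its foot.
- clay_block: bystander: grey block of clay 170 (its x) by 75 by 65 mm high, on the side of the frame where the tool block is not. Origin: centre of its underside.
- mallet: bystander: wooden mallet lying flat, about 255 mm long (along its x) with a head 100 mm wide and 65 mm high at its +x end. Origin: on the table, 5 mm from the middle of its length.
- brush: bystander: flat brush lying on the table, 200 mm long (along its x), 42 mm wide, 20 mm high. Origin: centre of its underside.
- bowl: bystander: black rubber bowl 116 mm across, 55 mm high. Origin: centre of its underside.
- spray_bottle: bystander: white spray bottle, 68 mm across, 180 mm high. Origin: centre of its underside.
Not all that is in view belongs to the job. Of the things shaped like the part that bears jar_center, the amber glass one is meant.

How it is judged (in metres and radians):
On the way, in this order (a step that is already met when the one before it is completed fails the run):
1. the gate is swung shut, its knuckles in line with the frame's (value of joint gate below 0.03 rad), for 0.1 s.
2. the pin is threaded through the upper three knuckles (horizontal distance between pin_tip and pin_bore below 0.006 m and z of pin_tip in the frame of pin_bore below -0.058 m), for 0.05 s.
At the end, for the whole second after the job is handed in: The gate is shut (within 0.02 rad), the pin stands upright through all five knuckles (tip within 5 mm and knob within 6 mm of the bore's axis) with its collar on the top knuckle (within 3.5 mm), at rest and let go; the jar stands upright (within 0.1 rad) and at rest on the table itself (value of joint gate below 0.02 rad and horizontal distance between pin_tip and pin_bore below 0.005 m and horizontal distance between pin_knob and pin_bore below 0.006 m and z of pin_knob in the frame of pin_bore below 0.0275 m and linear speed of each of pin, jar below 0.02 m/s and height (world z) of jar_center between 0.039 and 0.051 m and angle between jar_center's own z axis and vertical below 0.1 rad); the robot touches nothing.
It fails at once if the clay head is touched (over 1 N) (contact force between clay_head and anything else above 1 N).
It fails at once if the jar is tipped over (angle between jar_center's own z axis and vertical above 0.7 rad).
It fails at once if another tool or bystander is moved more than 30 mm (distance of any of spatula, boxwood_tool, riffler, clay_block, mallet, brush, bowl, spray_bottle from where it was at the start of the episode above 0.03 m).
It also fails if it takes over 72 s, if anything falls off the work surface, if the arm or the gripper's body presses on something with over 40 N, if the wrist force passes 120 N, or if a joint passes its speed limit or range.

## Working session

There is one attempt and no reset: what is moved stays moved. The work goes in short steps, Python scripts to look and compute and a tool call to move; the robot and the scene stay as the last step left them, time stands still between calls to the robot, and variables do not carry over. Pictures are saved under pics/ and viewed, at most 10 in all, crops included, and the job is handed in when it is done.

Besides the shell and the picture viewer there is one more tool, called after "Call:" in YAML: its name, and indented under it one key for each argument. jog_arm: Moves the arm, as the interface text tells. Its arguments: {"type":"object","properties":{"targets":{"type":"array","items":{"type":"object","properties":{"xyz":{"type":"array","items":{"type":"number","minimum":-1,"maximum":1}},"turn":{"type":"number","minimum":-1,"maximum":1},"claw":{"type":"number"}}}}},"required":["targets"]}

```bash
mkdir -p pics
cat > h.py <<'E'
import numpy as np, cv2, json
from station import sensors, eyes, close_job, r
def snap(n,f):
    ci=eyes.camera_info(n); im=eyes.snapshot(n); cv2.imwrite('pics/'+f,im[:,:,::-1]); 
    np.savez('pics/'+f+'.npz',K=ci['K'],dist=ci['dist'],T=ci['T']); return im
def ray(f,uv):
    d=np.load('pics/'+f+'.npz'); p=cv2.undistortPoints(np.array([[uv]],float),d['K'],d['dist'])[0,0]
    T=d['T']; return T[:3,3], T[:3,:3]@np.array([p[0],p[1],1])
def at_z(f,uv,z):
    o,v=ray(f,uv); return o+v*(z-o[2])/v[2]
def proj(f,P):
    d=np.load('pics/'+f+'.npz'); T=np.linalg.inv(d['T'])
    return cv2.projectPoints(np.atleast_2d(np.array(P,float)),cv2.Rodrigues(T[:3,:3])[0],T[:3,3],d['K'],d['dist'])[0][:,0]
E
python3 - <<'E'
from h import *
for n in('top','scene'):
    snap(n,n+'1.png'); d=np.load('pics/'+n+'1.png.npz'); print(n,d['T'].round(2).tolist(),d['K'].round(0).tolist())
s=sensors.observe(); print(s)
E
```

```text
top [[0.02, -1.0, 0.09, 520.24], [-1.0, -0.02, -0.02, 7.75], [0.02, -0.09, -1.0, 1188.83], [0.0, 0.0, 0.0, 1.0]] [[369.0, 0.0, 318.0], [0.0, 369.0, 205.0], [0.0, 0.0, 1.0]]
scene [[-0.6, 0.55, -0.58, 1141.25], [0.8, 0.43, -0.42, 418.54], [0.02, -0.72, -0.7, 793.13], [0.0, 0.0, 0.0, 1.0]] [[407.0, 0.0, 320.0], [0.0, 407.0, 202.0], [0.0, 0.0, 1.0]]
{'t': 0.1, 'joint_positions': array([ 1.38722525,  0.50175846, -0.42676923,  1.55134615,  0.22084987,
        1.13831578, -0.21034359]), 'joint_velocities': array([-0.00188414, -0.002039  , -0.00176668, -0.00305744, -0.0008924 ,
        0.00042249, -0.00110581]), 'tau': array([-1.03629834e-02, -5.67876256e+01, -5.83847299e+00, -2.79917765e+01,
       -6.91074086e-02,  2.41428777e-02,  6.08546702e-05]), 'eef_pos': array([ 280.62584321, -585.94492688,  403.77540247]), 'eef_rot': array([ 9.75153509e-01,  2.21528445e-01, -1.97430616e-04, -8.61923772e-04]), 'contact_force': array([-0.16340086,  0.38592618, -0.47949278]), 'ft_torque': array([-0.06412894,  0.02507947,  0.07896875]), 'grasp_force': 0.0, 'gripper_width': 91.64615823812905}
```

View pics/top1.png

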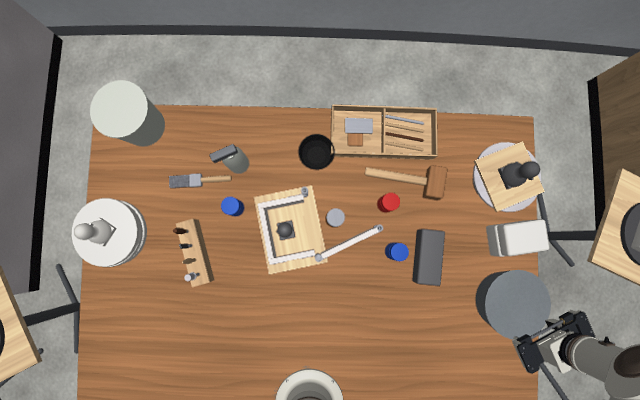

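View pics/scene1.png

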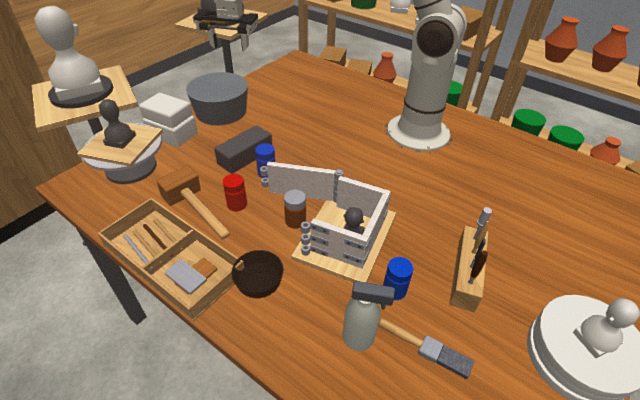

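Pin candidates in top view: silver tool (189,277), dark tools at (181,232), (183,246), (186,262). Jar candidates: grey-lidded amber one at (336,217) top / (295,208) scene; red (389,202), blue (397,252) and blue (232,206) are distractors. I choose the amber one and the silver-knob pin, and check both in one close crop.

Run:
```python
from h import *
t=cv2.imread('pics/top1.png'); s=cv2.imread('pics/scene1.png')
R=lambda c,w,h:cv2.resize(c,(w,h),interpolation=cv2.INTER_CUBIC)
a=R(t[175:295,160:230],350,600)   # 5x
b=R(t[175:275,250:400],450,300) #3x
c=R(s[150:280,240:330],0+208,300)
d=R(s[200:310,440:520],218,300)
cv2.imwrite('pics/crop1.png',np.hstack([a,np.vstack([b,np.hstack([c,d,np.zeros((300,24,3),np.uint8)])])]))
f='top1.png'
for n,uv,z in [('jarlid',(336,217),90),('bore',(305,191),115),('pivot',(319,258),118),('gateend',(379,228),115),('knob',(189,277),156),('blk',(181,221),60),('blk2',(201,286),60)]: print(n,at_z(f,uv,z).round(0))
```

```text
jarlid [581. -68.  90.]
bore [654.  26. 115.]
pivot [460. -19. 118.]
gateend [ 550. -193.  115.]
knob [402. 341. 156.]
blk [560. 404.  60.]
blk2 [365. 334.  60.]
```

View pics/crop1.png

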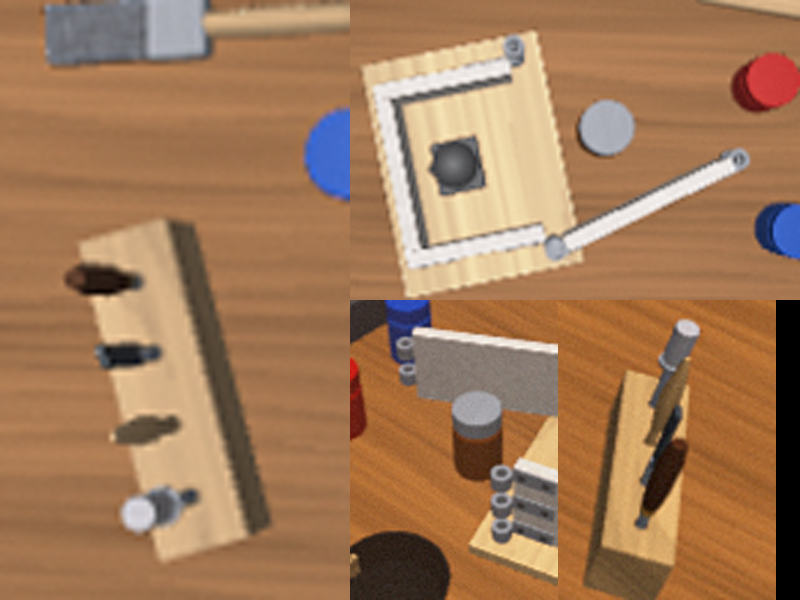

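The crop confirms the silver knob with a collar at top (188,277) is the pin, and the amber jar with a grey lid is at (335,218). The gate runs from its pivot at (319,258) to its end at (379,228), angle about 1.32. Distances agree with the given sizes (pivot to bore 199, nominal 202). Next: move above the jar.

Call:
jog_arm:
  targets:
    - {"xyz":[0.82,-0.56,0.07],"turn":0,"claw":-1}
    - {"xyz":[0.82,-0.56,0.07],"turn":0,"claw":-1}
    - {"xyz":[0.82,-0.56,0.07],"turn":0,"claw":-1}
    - {"xyz":[0.82,-0.56,0.07],"turn":0,"claw":-1}
    - {"xyz":[0.82,-0.56,0.07],"turn":0,"claw":-1}
    - {"xyz":[0.82,-0.56,0.07],"turn":0,"claw":-1}
    - {"xyz":[0.82,-0.56,0.07],"turn":0,"claw":-1}
    - {"xyz":[0.82,-0.56,0.07],"turn":0,"claw":-1}
    - {"xyz":[0.82,-0.56,0.07],"turn":0,"claw":-1}
    - {"xyz":[0.82,-0.56,0.07],"turn":0,"claw":-1}
    - {"xyz":[0.82,-0.56,0.07],"turn":0,"claw":-1}
    - {"xyz":[0.82,-0.56,0.07],"turn":0,"claw":-1}

```text
t: 1.3
eef_pos: [430.3, -327.4, 383.3]
eef_rot: [0.975, 0.222, -0.0, -0.0]
contact_force: [0.3, -0.3, 0.1]
gripper_width: 91.8
grasp_force: 0.0
```

Call:
jog_arm:
  targets:
    - {"xyz":[0.82,-0.56,0.07],"turn":0,"claw":-1}
    - {"xyz":[0.82,-0.56,0.07],"turn":0,"claw":-1}
    - {"xyz":[0.82,-0.56,0.07],"turn":0,"claw":-1}
    - {"xyz":[0.82,-0.56,0.07],"turn":0,"claw":-1}
    - {"xyz":[0.82,-0.56,0.07],"turn":0,"claw":-1}
    - {"xyz":[0.82,-0.56,0.07],"turn":0,"claw":-1}
    - {"xyz":[0.82,-0.56,0.07],"turn":0,"claw":-1}
    - {"xyz":[0.82,-0.56,0.07],"turn":0,"claw":-1}
    - {"xyz":[0.82,-0.56,0.07],"turn":0,"claw":-1}
    - {"xyz":[0.82,-0.56,0.07],"turn":0,"claw":-1}
    - {"xyz":[0,0,0],"turn":0,"claw":-1}

```text
t: 2.4
eef_pos: [555.6, -109.4, 366.0]
eef_rot: [0.975, 0.224, 0.001, -0.001]
contact_force: [-1.0, -0.1, 0.5]
gripper_width: 91.8
grasp_force: 0.0
```

```bash
cat >> h.py <<'E'
from scipy.spatial.transform import Rotation as Ro
def go(P,ang=None,n=None):
    s=sensors.observe(); R=Ro.from_quat(s['eef_rot']).as_matrix(); d=R.T@(np.array(P,float)-s['eef_pos'])/25
    ya=np.degrees(np.arctan2(R[1,1],R[0,1])); print('pos',s['eef_pos'].round(1),'yang',ya.round(1),'total units',d.round(2),'tilt',np.degrees(np.arccos(-R[2,2])).round(2))
    if ang is not None:
        a=(ya-ang+90)%180-90; print('turn deg',round(a,2),'units',round(a/180,4))
    if n: print('per row',(d/n).round(3))
E
python3 - <<'E'
from h import *
im=snap('wrist','w1.png')
pts={'jar':(581,-68,90),'bore':(654,26,115),'pivot':(460,-19,118),'gend':(550,-193,115)}
for k,p in pts.items(): print(k,proj('w1.png',p).round(0))
print(np.load('pics/w1.png.npz')['T'].round(2))
go((581,-68,350),n=2)
E
```

```text
jar [[287. 154.]]
bore [[202.  -0.]]
pivot [[167. 266.]]
gend [[408. 260.]]
[[ 4.4000e-01 -8.7000e-01 -2.3000e-01  6.1768e+02]
 [-9.0000e-01 -4.2000e-01 -1.1000e-01 -7.8520e+01]
 [-0.0000e+00  2.5000e-01 -9.7000e-01  3.4690e+02]
 [ 0.0000e+00  0.0000e+00  0.0000e+00  1.0000e+00]]
pos [ 554.9 -111.5  365.9] yang -64.2 total units [ 1.7  -1.11  0.64] tilt 0.07
per row [ 0.849 -0.555  0.318]
```

View pics/w1.png

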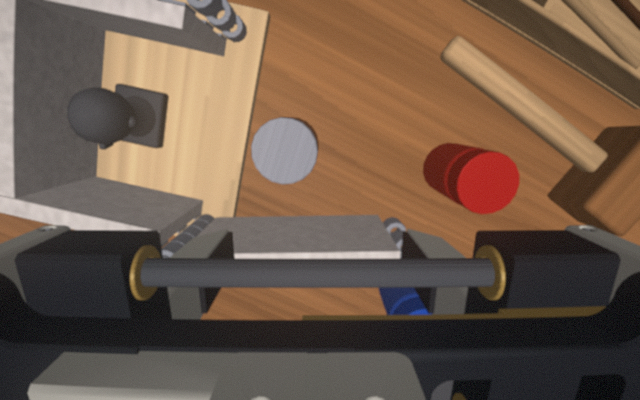

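The wrist view shows the grey jar lid at (285,151), predicted (287,154), so the position is good to 2 mm. The clay head at (125,115) is well clear. Descend on the jar.

Call:
jog_arm:
  targets:
    - {"xyz":[0.87,-0.55,0.3],"turn":0,"claw":-0.9}
    - {"xyz":[0.87,-0.55,0.34],"turn":0,"claw":-0.9}
    - {"xyz":[0,0,0.8],"turn":0,"claw":-0.9}
    - {"xyz":[0,0,0.8],"turn":0,"claw":-0.9}
    - {"xyz":[0,0,0.8],"turn":0,"claw":-0.9}
    - {"xyz":[0,0,0.8],"turn":0,"claw":-0.9}
    - {"xyz":[0,0,0.8],"turn":0,"claw":-0.9}
    - {"xyz":[0,0,0.7],"turn":0,"claw":-0.9}
    - {"xyz":[0,0,0],"turn":0,"claw":-0.9}
    - {"xyz":[0,0,0],"turn":0,"claw":0.6}
    - {"xyz":[0,0,0],"turn":0,"claw":0.6}
    - {"xyz":[0,0,0],"turn":0,"claw":0.6}

```text
t: 3.65
eef_pos: [582.4, -70.0, 233.9]
eef_rot: [0.975, 0.222, 0.001, 0.0]
contact_force: [-0.2, -0.5, -0.0]
gripper_width: 68.0
grasp_force: 0.0
```

Call:
jog_arm:
  targets:
    - {"xyz":[0,0,0],"turn":0,"claw":0.6}
    - {"xyz":[0,0,0],"turn":0,"claw":0.6}
    - {"xyz":[0,0,0],"turn":0,"claw":0.6}

```text
t: 3.95
eef_pos: [582.1, -69.3, 233.5]
eef_rot: [0.975, 0.222, 0.0, -0.0]
contact_force: [-1.9, 1.7, 6.0]
gripper_width: 55.7
grasp_force: 30.0
```

Call:
jog_arm:
  targets:
    - {"xyz":[0,0,-0.4],"turn":0,"claw":0.6}
    - {"xyz":[0,0,-0.8],"turn":0,"claw":0.6}
    - {"xyz":[0,0,-0.8],"turn":0,"claw":0.6}
    - {"xyz":[0,0,-0.8],"turn":0,"claw":0.6}
    - {"xyz":[0,0,-0.8],"turn":0,"claw":0.6}
    - {"xyz":[0,0,-0.8],"turn":0,"claw":0.6}
    - {"xyz":[0,0,-0.8],"turn":0,"claw":0.6}
    - {"xyz":[-0.4,0,0],"turn":0,"claw":0.6}
    - {"xyz":[-0.6,0,0],"turn":0,"claw":0.6}
    - {"xyz":[-0.6,0,0],"turn":0,"claw":0.6}
    - {"xyz":[-0.6,0,0],"turn":0,"claw":0.6}
    - {"xyz":[-0.6,0,0],"turn":0,"claw":0.6}

```text
t: 5.15
eef_pos: [517.1, -100.9, 361.9]
eef_rot: [0.975, 0.221, -0.001, -0.0]
contact_force: [0.3, -0.8, -1.6]
gripper_width: 55.6
grasp_force: 30.0
```

Call:
jog_arm:
  targets:
    - {"xyz":[-0.6,-0.1,0],"turn":0,"claw":0.6}
    - {"xyz":[-0.6,-0.1,0],"turn":0,"claw":0.6}
    - {"xyz":[-0.6,-0.1,0],"turn":0,"claw":0.6}
    - {"xyz":[-0.6,-0.1,0],"turn":0,"claw":0.6}
    - {"xyz":[-0.6,-0.1,0],"turn":0,"claw":0.6}
    - {"xyz":[-0.6,-0.1,0],"turn":0,"claw":0.6}
    - {"xyz":[-0.6,-0.1,0],"turn":0,"claw":0.6}
    - {"xyz":[-0.2,0,0],"turn":0,"claw":0.6}
    - {"xyz":[0,0,0],"turn":0,"claw":0.6}

```text
t: 6.05
eef_pos: [411.3, -132.5, 362.8]
eef_rot: [0.975, 0.221, -0.0, 0.0]
contact_force: [0.4, -0.4, -2.8]
gripper_width: 55.4
grasp_force: 30.0
```

Call:
jog_arm:
  targets:
    - {"xyz":[0,0,0.7],"turn":0,"claw":0.6}
    - {"xyz":[0,0,0.8],"turn":0,"claw":0.6}
    - {"xyz":[0,0,0.8],"turn":0,"claw":0.6}
    - {"xyz":[0,0,0.8],"turn":0,"claw":0.6}
    - {"xyz":[0,0,0.8],"turn":0,"claw":0.6}
    - {"xyz":[0,0,0.7],"turn":0,"claw":0.6}
    - {"xyz":[0,0,0.3],"turn":0,"claw":0.6}
    - {"xyz":[0,0,0.15],"turn":0,"claw":0.6}
    - {"xyz":[0,0,0.06],"turn":0,"claw":0.6}
    - {"xyz":[0,0,0],"turn":0,"claw":0.6}

```text
t: 7.05
eef_pos: [412.5, -132.0, 235.4]
eef_rot: [0.975, 0.222, 0.0, 0.0]
contact_force: [0.7, -0.1, -2.6]
gripper_width: 55.7
grasp_force: 30.0
```

Call:
jog_arm:
  targets:
    - {"xyz":[0,0,0.05],"turn":0,"claw":0.6}
    - {"xyz":[0,0,0.03],"turn":0,"claw":0.6}
    - {"xyz":[0,0,0],"turn":0,"claw":0.6}

```text
t: 7.35
eef_pos: [412.3, -132.1, 233.4]
eef_rot: [0.975, 0.221, 0.0, 0.0]
contact_force: [0.7, 0.3, -0.7]
gripper_width: 55.2
grasp_force: 30.0
```

Call:
jog_arm:
  targets:
    - {"xyz":[0,0,0],"turn":0,"claw":-0.6}
    - {"xyz":[0,0,0],"turn":0,"claw":-0.8}
    - {"xyz":[0,0,0],"turn":0,"claw":-0.8}
    - {"xyz":[0,0,-0.4],"turn":0,"claw":-0.8}
    - {"xyz":[0,0,-0.9],"turn":0,"claw":-0.8}
    - {"xyz":[0,0,-0.9],"turn":0,"claw":-0.8}
    - {"xyz":[0,0,-0.9],"turn":0,"claw":-0.8}
    - {"xyz":[0,0,-0.4],"turn":0,"claw":1}
    - {"xyz":[0,0,0],"turn":0,"claw":1}

```text
t: 8.25
eef_pos: [412.6, -132.2, 322.0]
eef_rot: [0.975, 0.221, 0.001, 0.001]
contact_force: [-0.3, -0.3, -1.1]
gripper_width: 70.8
grasp_force: 0.0
```

Run:
```python
from h import *
snap('top','top2.png')
go((484,-164,320),n=5)
# arc rows
piv=np.array([460,-19.]); a=np.radians(-64); ty=np.array([np.cos(a),np.sin(a)]); tx=np.array([-ty[1],ty[0]])
prev=np.array([484,-164.])
for ph in np.linspace(-63,13,17):
    p=np.radians(ph); g=np.array([np.cos(p),np.sin(p)]); n=np.array([g[1],-g[0]])
    P=piv+140*g+n*(7.5+9.5*abs(n@tx)+19*abs(n@ty)); d=P-prev; print(round(ph),P.round(0),(d@tx/25).round(2),(d@ty/25).round(2)); prev=P
```

```text
pos [ 412.  -132.2  320.9] yang -64.4 total units [2.05 2.39 0.04] tilt 0.1
per row [0.409 0.478 0.008]
-63 [ 508. -152.] 1.08 -0.02
-58 [ 518. -148.] 0.41 0.04
-54 [ 527. -144.] 0.41 0.01
-49 [ 536. -139.] 0.41 -0.02
-44 [ 545. -133.] 0.42 -0.05
-39 [ 553. -126.] 0.42 -0.09
-34 [ 561. -119.] 0.41 -0.12
-30 [ 569. -111.] 0.41 -0.15
-25 [ 576. -102.] 0.4 -0.19
-20 [582. -93.] 0.39 -0.22
-16 [587. -83.] 0.37 -0.26
-11 [592. -73.] 0.36 -0.29
-6 [596. -62.] 0.33 -0.32
-1 [599. -51.] 0.31 -0.35
4 [601. -39.] 0.28 -0.38
8 [603. -27.] 0.25 -0.41
13 [603. -15.] 0.22 -0.44
```

Call:
jog_arm:
  targets:
    - {"xyz":[0.4,0.48,0],"turn":0,"claw":1}
    - {"xyz":[0.4,0.48,0],"turn":0,"claw":1}
    - {"xyz":[0.4,0.48,0],"turn":0,"claw":1}
    - {"xyz":[0.4,0.48,0],"turn":0,"claw":1}
    - {"xyz":[0.4,0.48,0],"turn":0,"claw":1}
    - {"xyz":[0,0,0.7],"turn":0,"claw":1}
    - {"xyz":[0,0,0.7],"turn":0,"claw":1}
    - {"xyz":[0,0,0.7],"turn":0,"claw":1}
    - {"xyz":[0,0,0.7],"turn":0,"claw":1}
    - {"xyz":[0.3,0,0],"turn":0,"claw":1}
    - {"xyz":[0.4,0,0],"turn":0,"claw":1}
    - {"xyz":[0.38,0,0],"turn":0,"claw":1}

```text
t: 9.5
eef_pos: [508.7, -152.1, 251.0]
eef_rot: [0.975, 0.222, 0.001, 0.0]
contact_force: [-0.3, -1.7, -0.0]
gripper_width: 0.6
grasp_force: 3.9
```

Call:
jog_arm:
  targets:
    - {"xyz":[0.41,0.04,0],"turn":0,"claw":1}
    - {"xyz":[0.41,0.01,0],"turn":0,"claw":1}
    - {"xyz":[0.41,-0.02,0],"turn":0,"claw":1}
    - {"xyz":[0.42,-0.05,0],"turn":0,"claw":1}
    - {"xyz":[0.42,-0.09,0],"turn":0,"claw":1}
    - {"xyz":[0.41,-0.12,0],"turn":0,"claw":1}
    - {"xyz":[0.41,-0.15,0],"turn":0,"claw":1}
    - {"xyz":[0.4,-0.19,0],"turn":0,"claw":1}
    - {"xyz":[0.39,-0.22,0],"turn":0,"claw":1}
    - {"xyz":[0.37,-0.26,0],"turn":0,"claw":1}
    - {"xyz":[0.36,-0.29,0],"turn":0,"claw":1}
    - {"xyz":[0.33,-0.32,0],"turn":0,"claw":1}

```text
t: 10.7
eef_pos: [596.7, -63.2, 250.5]
eef_rot: [0.975, 0.222, 0.0, 0.0]
contact_force: [-1.1, -1.4, -0.1]
gripper_width: 0.3
grasp_force: 0.4
```

Call:
jog_arm:
  targets:
    - {"xyz":[0.31,-0.35,0],"turn":0,"claw":1}
    - {"xyz":[0.28,-0.38,0],"turn":0,"claw":1}
    - {"xyz":[0.12,-0.2,0],"turn":0,"claw":1}
    - {"xyz":[0,0,0],"turn":0,"claw":1}

```text
t: 11.1
eef_pos: [602.3, -33.7, 250.6]
eef_rot: [0.975, 0.223, 0.0, -0.0]
contact_force: [-0.1, -0.3, -0.3]
gripper_width: 0.6
grasp_force: 0.0
```

Run:
```python
from h import *
snap('top','top3.png'); snap('scene','scene3.png')
t=cv2.imread('pics/top3.png')[170:290,240:440]; s=cv2.imread('pics/scene3.png')[130:280,240:440]
R=lambda c:cv2.resize(c,(800,c.shape[0]*4),interpolation=cv2.INTER_CUBIC)
c=np.hstack([cv2.resize(t,(400,240),interpolation=2),cv2.resize(s,(400,300),interpolation=2)[:240]]); c=cv2.resize(t,(640,384),interpolation=2)
cv2.imwrite('pics/crop3.png',c)
go((603,-15,250))
```

```text
pos [602.2 -35.5 250.5] yang -64.4 total units [ 0.38 -0.73  0.02] tilt 0.01
```

View pics/crop3.png

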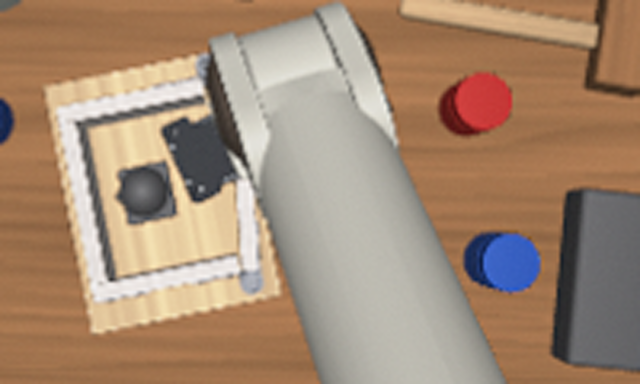

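The gate is nearly shut, running alongside the gateway from the pivot at (250,280) of the crop. The gripper body is above the frame and clear of the clay head. I'll push on gently to the stop.

Call:
jog_arm:
  targets:
    - {"xyz":[0.13,-0.22,0],"turn":0,"claw":1}
    - {"xyz":[0.11,-0.2,0],"turn":0,"claw":1}
    - {"xyz":[0.09,-0.15,0],"turn":0,"claw":1}
    - {"xyz":[0.03,-0.1,0],"turn":0,"claw":1}
    - {"xyz":[0,0,0],"turn":0,"claw":1}

```text
t: 11.7
eef_pos: [603.1, -15.8, 250.5]
eef_rot: [0.975, 0.222, 0.0, -0.0]
contact_force: [-0.6, 0.2, 0.6]
gripper_width: 0.5
grasp_force: 0.0
```

Call:
jog_arm:
  targets:
    - {"xyz":[0.02,-0.08,0],"turn":0,"claw":1}
    - {"xyz":[0,0,0],"turn":0,"claw":1}

```text
t: 11.9
eef_pos: [602.7, -14.3, 250.6]
eef_rot: [0.975, 0.222, 0.0, 0.0]
contact_force: [0.3, -0.5, 0.2]
gripper_width: 0.7
grasp_force: 0.1
```

Call:
jog_arm:
  targets:
    - {"xyz":[0.02,-0.08,0],"turn":0,"claw":1}
    - {"xyz":[0,0,0],"turn":0,"claw":1}

```text
t: 12.1
eef_pos: [602.3, -12.3, 250.6]
eef_rot: [0.975, 0.222, 0.0, -0.0]
contact_force: [-0.2, -0.4, -0.6]
gripper_width: 0.8
grasp_force: 0.2
```

Call:
jog_arm:
  targets:
    - {"xyz":[0.02,-0.08,0],"turn":0,"claw":1}
    - {"xyz":[0,0,0],"turn":0,"claw":1}

```text
t: 12.3
eef_pos: [602.0, -10.9, 250.6]
eef_rot: [0.975, 0.221, 0.0, 0.0]
contact_force: [0.8, -1.0, 0.5]
gripper_width: 0.5
grasp_force: 0.8
```

Call:
jog_arm:
  targets:
    - {"xyz":[0.02,-0.08,0],"turn":0,"claw":1}
    - {"xyz":[0,0,0],"turn":0,"claw":1}

```text
t: 12.5
eef_pos: [601.9, -10.4, 250.6]
eef_rot: [0.975, 0.221, 0.0, 0.001]
contact_force: [2.2, -4.8, 0.2]
gripper_width: 0.3
grasp_force: 2.9
```

Call:
jog_arm:
  targets:
    - {"xyz":[0.02,-0.08,0],"turn":0,"claw":1}
    - {"xyz":[0,0,0],"turn":0,"claw":1}

```text
t: 12.7
eef_pos: [601.8, -9.9, 250.7]
eef_rot: [0.975, 0.22, 0.0, 0.002]
contact_force: [3.5, -8.6, -0.4]
gripper_width: 0.2
grasp_force: 4.5
```

Run:
```python
from h import *
im=snap('wrist','w3.png'); s=sensors.observe(); print(s['contact_force'])
for k,p in {'bore':(654,26,115),'pivot':(460,-19,118),'gateouterL':(460+20*.974+7.5*.225,-19+20*.225-7.5*.974,115)}.items(): print(k,proj('w3.png',p).round(0))
```

```text
[ 2.88363299 -8.16294429 -1.01001316]
bore [[290. 137.]]
pivot [[220. 506.]]
gateouterL [[240. 478.]]
```

View pics/w3.png

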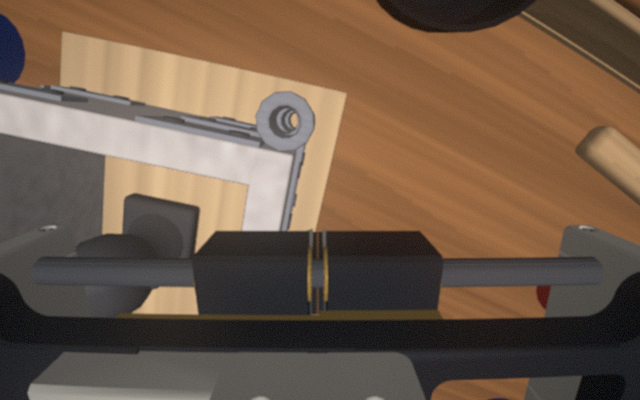

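Pushing now gives 8 N, so the gate is against its stop (-0.01 rad). The picture shows the top knuckle's ring at (285,121) with the bore open. Back off, lift and travel to the pin.

Call:
jog_arm:
  targets:
    - {"xyz":[-0.05,0.25,0],"turn":0,"claw":1}
    - {"xyz":[-0.2,0.8,0],"turn":0,"claw":1}
    - {"xyz":[0,0,-0.6],"turn":0,"claw":0.2}
    - {"xyz":[0,0,-0.9],"turn":0,"claw":0.2}
    - {"xyz":[0,0,-0.9],"turn":0,"claw":0.2}
    - {"xyz":[0,0,-0.9],"turn":0,"claw":0.2}
    - {"xyz":[0,0,-0.9],"turn":0,"claw":0.2}
    - {"xyz":[0,0,-0.9],"turn":0,"claw":0.2}
    - {"xyz":[0,0,-0.9],"turn":0,"claw":0.2}
    - {"xyz":[-0.1,-0.5,0],"turn":0.015,"claw":0.2}
    - {"xyz":[-0.15,-0.8,0],"turn":0.018,"claw":0.2}
    - {"xyz":[-0.15,-0.8,0],"turn":0,"claw":0.2}

```text
t: 13.95
eef_pos: [576.8, 13.7, 401.6]
eef_rot: [0.985, 0.171, 0.0, -0.0]
contact_force: [0.7, 0.3, -0.7]
gripper_width: 36.7
grasp_force: 0.0
```

Run:
```python
from h import *
print('bore',at_z('w3.png',(285,121),115).round(1))
snap('top','top4.png'); snap('wrist','w4.png')
go((361,322,400),-70.3,n=16)
print(proj('w4.png',(654,26,115)),proj('w4.png',(658,30,115)))
```

```text
bore [658.3  29.8 115. ]
pos [575.9  16.8 401.4] yang -69.9 total units [ -3.87 -14.42   0.08] tilt 0.1
turn deg 0.41 units 0.0023
per row [-0.242 -0.901  0.005]
[[342.65135727 108.45793052]] [[339.86058769 101.98395713]]
```

Call:
jog_arm:
  targets:
    - {"xyz":[-0.24,-0.9,0],"turn":0,"claw":0.2}
    - {"xyz":[-0.24,-0.9,0],"turn":0,"claw":0.2}
    - {"xyz":[-0.24,-0.9,0],"turn":0,"claw":0.2}
    - {"xyz":[-0.24,-0.9,0],"turn":0,"claw":0.2}
    - {"xyz":[-0.24,-0.9,0],"turn":0,"claw":0.2}
    - {"xyz":[-0.24,-0.9,0],"turn":0,"claw":0.2}
    - {"xyz":[-0.24,-0.9,0],"turn":0,"claw":0.2}
    - {"xyz":[-0.24,-0.9,0],"turn":0,"claw":0.2}
    - {"xyz":[-0.24,-0.9,0],"turn":0,"claw":0.2}
    - {"xyz":[-0.24,-0.9,0],"turn":0,"claw":0.2}
    - {"xyz":[-0.24,-0.9,0],"turn":0,"claw":0.2}
    - {"xyz":[-0.24,-0.9,0],"turn":0,"claw":0.2}

```text
t: 15.25
eef_pos: [418.2, 243.0, 400.8]
eef_rot: [0.985, 0.172, 0.0, 0.0]
contact_force: [0.4, -0.3, 0.7]
gripper_width: 36.5
grasp_force: 0.0
```

Call:
jog_arm:
  targets:
    - {"xyz":[-0.24,-0.9,0],"turn":0,"claw":0.2}
    - {"xyz":[-0.24,-0.9,0],"turn":0,"claw":0.2}
    - {"xyz":[-0.24,-0.9,0],"turn":0,"claw":0.2}
    - {"xyz":[-0.24,-0.8,0],"turn":0,"claw":0.2}
    - {"xyz":[0,0,0],"turn":0,"claw":0.2}
    - {"xyz":[0,0,0],"turn":0,"claw":0.2}

```text
t: 15.85
eef_pos: [366.8, 316.4, 400.6]
eef_rot: [0.985, 0.172, 0.0, 0.0]
contact_force: [-0.6, -1.3, -0.2]
gripper_width: 36.8
grasp_force: 0.0
```

Run:
```python
from h import *
snap('wrist','w5.png'); print(proj('w5.png',(402,341,156)))
w=cv2.imread('pics/w5.png')[0:260,130:530]; b=cv2.resize(cv2.imread('pics/w4.png')[50:160,280:400],(400,367),interpolation=2)[:260]
cv2.imwrite('pics/crop5.png',np.hstack([w,b])); go((402,341,400))
```

```text
[[302.32739215 157.69669255]]
pos [367.4 315.7 400.5] yang -70.3 total units [ 1.65 -0.48  0.02] tilt 0.04
```

View pics/crop5.png

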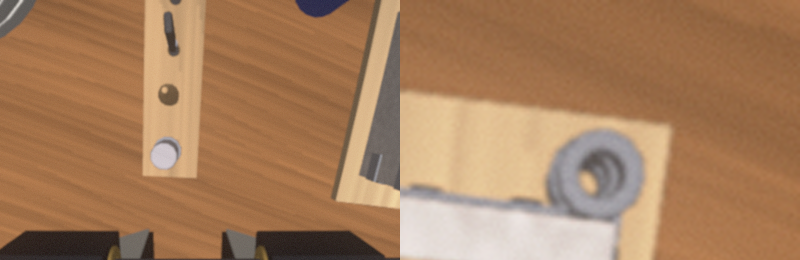

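Crop: left, the pin knob at full-image (295,155), predicted (302,158), with the block row running along the image vertical, so the closing direction is right. On the right, the top knuckle ring is at full-image (339.7,101.9), matching a bore at (658,30).

Run:
```python
from h import *
P=at_z('w5.png',(295,155),156); print(P,at_z('w4.png',(339.7,101.9),115))
go((P[0],P[1],299.5))
```

```text
[402.04957735 346.59627599 156.        ] [658.0164784   30.14739897 115.        ]
pos [367.4 315.7 400.5] yang -70.3 total units [ 1.72 -0.7   4.04] tilt 0.04
```

Call:
jog_arm:
  targets:
    - {"xyz":[0.6,-0.25,0],"turn":0,"claw":0.1}
    - {"xyz":[0.6,-0.25,0],"turn":0,"claw":0.1}
    - {"xyz":[0.52,-0.2,0],"turn":0,"claw":0.1}
    - {"xyz":[0,0,0.5],"turn":0,"claw":0.1}
    - {"xyz":[0,0,0.7],"turn":0,"claw":0.1}
    - {"xyz":[0,0,0.7],"turn":0,"claw":0.1}
    - {"xyz":[0,0,0.7],"turn":0,"claw":0.1}
    - {"xyz":[0,0,0.7],"turn":0,"claw":0.1}
    - {"xyz":[0,0,0.5],"turn":0,"claw":0.1}
    - {"xyz":[0,0,0.24],"turn":0,"claw":0.1}
    - {"xyz":[0,0,0],"turn":0,"claw":0.1}

```text
t: 17.0
eef_pos: [401.3, 346.5, 298.5]
eef_rot: [0.985, 0.171, -0.001, 0.0]
contact_force: [-0.9, 0.3, -1.1]
gripper_width: 41.2
grasp_force: 0.0
```

Call:
jog_arm:
  targets:
    - {"xyz":[0,0,0],"turn":0,"claw":0.9}
    - {"xyz":[0,0,0],"turn":0,"claw":0.9}
    - {"xyz":[0,0,0],"turn":0,"claw":0.9}
    - {"xyz":[0,0,0],"turn":0,"claw":0.9}

```text
t: 17.4
eef_pos: [401.7, 347.5, 300.0]
eef_rot: [0.985, 0.171, 0.001, -0.0]
contact_force: [-0.3, 0.2, 1.8]
gripper_width: 19.5
grasp_force: 30.0
```

Call:
jog_arm:
  targets:
    - {"xyz":[0,0,-0.3],"turn":0,"claw":0.9}
    - {"xyz":[0,0,-0.5],"turn":0,"claw":0.9}
    - {"xyz":[0,0,-0.6],"turn":0,"claw":0.9}
    - {"xyz":[0,0,-0.6],"turn":0,"claw":0.9}
    - {"xyz":[0,0,-0.6],"turn":0,"claw":0.9}
    - {"xyz":[0,0,-0.6],"turn":0,"claw":0.9}
    - {"xyz":[0,0,-0.6],"turn":0,"claw":0.9}
    - {"xyz":[0,0,-0.6],"turn":0,"claw":0.9}
    - {"xyz":[0,0,-0.6],"turn":0,"claw":0.9}
    - {"xyz":[0,0,-0.3],"turn":0,"claw":0.9}
    - {"xyz":[0.1,0.4,-0.1],"turn":0,"claw":0.9}
    - {"xyz":[0.2,0.6,0],"turn":0,"claw":0.9}

```text
t: 18.6
eef_pos: [416.8, 326.2, 434.8]
eef_rot: [0.985, 0.172, 0.0, -0.0]
contact_force: [-0.3, 0.4, -0.8]
gripper_width: 19.4
grasp_force: 30.0
```

Call:
jog_arm:
  targets:
    - {"xyz":[0.26,0.77,0],"turn":0,"claw":0.9}
    - {"xyz":[0.26,0.77,0],"turn":0,"claw":0.9}
    - {"xyz":[0.26,0.77,0],"turn":0,"claw":0.9}
    - {"xyz":[0.26,0.77,0],"turn":0,"claw":0.9}
    - {"xyz":[0.26,0.77,0],"turn":0,"claw":0.9}
    - {"xyz":[0.26,0.77,0],"turn":0,"claw":0.9}
    - {"xyz":[0.26,0.77,0],"turn":0,"claw":0.9}
    - {"xyz":[0.26,0.77,0],"turn":0,"claw":0.9}
    - {"xyz":[0.26,0.77,0],"turn":0,"claw":0.9}
    - {"xyz":[0.26,0.77,0],"turn":0,"claw":0.9}
    - {"xyz":[0.26,0.77,0],"turn":0,"claw":0.9}
    - {"xyz":[0.26,0.77,0],"turn":0,"claw":0.9}

```text
t: 19.8
eef_pos: [568.6, 133.1, 433.6]
eef_rot: [0.985, 0.17, -0.001, 0.0]
contact_force: [-0.4, 0.1, -0.5]
gripper_width: 19.5
grasp_force: 30.0
```

Call:
jog_arm:
  targets:
    - {"xyz":[0.26,0.77,0],"turn":0,"claw":0.9}
    - {"xyz":[0.26,0.77,0],"turn":0,"claw":0.9}
    - {"xyz":[0.26,0.77,0],"turn":0,"claw":0.9}
    - {"xyz":[0.26,0.77,0],"turn":0,"claw":0.9}
    - {"xyz":[0.2,0.5,0],"turn":0,"claw":0.9}
    - {"xyz":[0,0,0],"turn":0,"claw":0.9}
    - {"xyz":[0,0,0],"turn":0,"claw":0.9}

```text
t: 20.5
eef_pos: [627.3, 61.5, 434.3]
eef_rot: [0.985, 0.171, -0.0, -0.001]
contact_force: [-0.2, 0.5, -0.8]
gripper_width: 19.2
grasp_force: 30.0
```

Run:
```python
from h import *
go((658,30.1,435)); s=sensors.observe(); e=s['eef_pos']
snap('wrist','w6.png'); print(s['gripper_width'],proj('w6.png',[(658,30.1,115),(e[0],e[1],e[2]-284),(e[0],e[1],e[2]-250)]).round(1))
```

```text
pos [627.3  61.5 434.3] yang -70.3 total units [ 0.73  1.6  -0.03] tilt 0.07
19.19063900674339 [[359.3 172. ]
 [318.3 199.4]
 [318.4 210.5]]
```

View pics/w6.png

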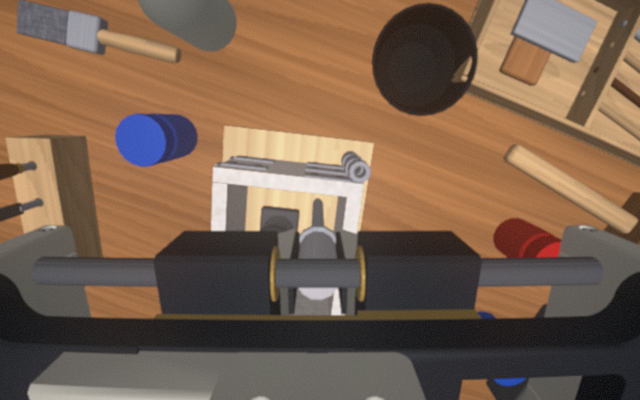

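The pin tip shows at (318,200) and the bore ring at (359,170), both as predicted to about 2 px, so the pin hangs straight. Move over the bore with the tip at about 125 mm.

Call:
jog_arm:
  targets:
    - {"xyz":[0.25,0.5,0],"turn":0,"claw":0.9}
    - {"xyz":[0.25,0.6,0],"turn":0,"claw":0.9}
    - {"xyz":[0.23,0.5,0],"turn":0,"claw":0.9}
    - {"xyz":[0,0,0.5],"turn":0,"claw":0.9}
    - {"xyz":[0,0,0.5],"turn":0,"claw":0.9}
    - {"xyz":[0,0,0],"turn":0,"claw":0.9}
    - {"xyz":[0,0,0],"turn":0,"claw":0.9}

```text
t: 21.25
eef_pos: [657.5, 30.2, 408.5]
eef_rot: [0.985, 0.171, -0.001, -0.0]
contact_force: [-0.8, -0.8, 0.2]
gripper_width: 19.6
grasp_force: 30.0
```

Run:
```python
from h import *
go((658,30.1,409)); e=sensors.observe()['eef_pos']
snap('wrist','w7.png'); snap('top','top7.png');snap('scene','scene7.png'); 
print(proj('w7.png',[(658,30.1,115),(e[0],e[1],e[2]-284)]).round(1),proj('scene7.png',[(658,30.1,115),(e[0],e[1],e[2]-284)]).round(1))
w=cv2.imread('pics/w7.png')[140:240,260:380]; s=cv2.imread('pics/scene7.png'); p=proj('scene7.png',(658,30.1,115))[0].astype(int)
s=s[p[1]-50:p[1]+30,p[0]-33:p[0]+33]; print(p)
cv2.imwrite('pics/crop7.png',np.hstack([cv2.resize(w,(480,400),interpolation=2),cv2.resize(s,(320,400),interpolation=2)]))
```

```text
pos [657.5  30.2 408.5] yang -70.3 total units [ 0.02  0.01 -0.02] tilt 0.12
[[318.6 195.8]
 [318.3 198.9]] [[305.5 225.1]
 [305.6 222.1]]
[305 225]
```

View pics/crop7.png

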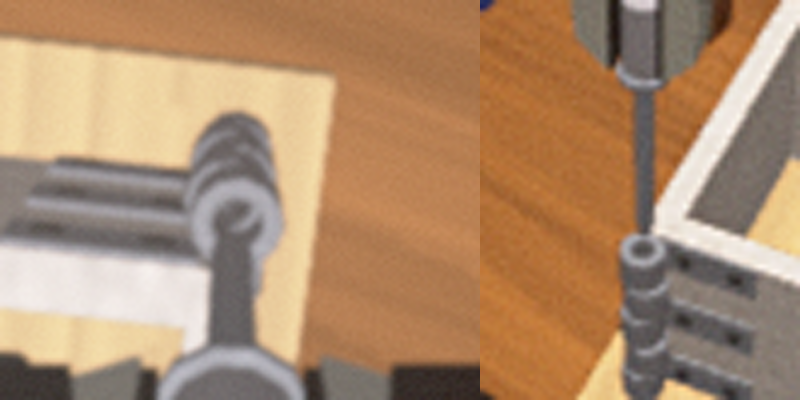

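The tip hangs over the ring in both views (wrist ring centre about (318,194), tip about (318,198)). Descend with a force check.

Call:
jog_arm:
  targets:
    - {"xyz":[0.03,0,0.3],"turn":0,"claw":0.9}
    - {"xyz":[0,0,0.2],"turn":0,"claw":0.9}
    - {"xyz":[0,0,0.1],"turn":0,"claw":0.9}
    - {"xyz":[0,0,0.1],"turn":0,"claw":0.9}
    - {"xyz":[0,0,0],"turn":0,"claw":0.9}

```text
t: 21.9
eef_pos: [658.7, 29.7, 391.5]
eef_rot: [0.985, 0.171, -0.0, -0.0]
contact_force: [0.5, -0.1, -1.1]
gripper_width: 19.4
grasp_force: 30.0
```

Call:
jog_arm:
  targets:
    - {"xyz":[0,0,0.1],"turn":0,"claw":0.9}
    - {"xyz":[0,0,0.1],"turn":0,"claw":0.9}
    - {"xyz":[0,0,0.1],"turn":0,"claw":0.9}
    - {"xyz":[0,0,0],"turn":0,"claw":0.9}

```text
t: 22.3
eef_pos: [658.7, 29.7, 384.0]
eef_rot: [0.985, 0.171, -0.0, -0.0]
contact_force: [0.1, -0.4, -0.1]
gripper_width: 19.2
grasp_force: 30.0
```

Call:
jog_arm:
  targets:
    - {"xyz":[0,0,0.1],"turn":0,"claw":0.9}
    - {"xyz":[0,0,0.1],"turn":0,"claw":0.9}
    - {"xyz":[0,0,0.1],"turn":0,"claw":0.9}
    - {"xyz":[0,0,0],"turn":0,"claw":0.9}

```text
t: 22.7
eef_pos: [658.6, 29.8, 376.4]
eef_rot: [0.985, 0.171, -0.0, -0.0]
contact_force: [-0.6, -0.3, 0.2]
gripper_width: 19.2
grasp_force: 30.0
```

Call:
jog_arm:
  targets:
    - {"xyz":[0,0,0.15],"turn":0,"claw":0.9}
    - {"xyz":[0,0,0.15],"turn":0,"claw":0.9}
    - {"xyz":[0,0,0.15],"turn":0,"claw":0.9}
    - {"xyz":[0,0,0],"turn":0,"claw":0.9}

```text
t: 23.1
eef_pos: [658.7, 29.9, 365.0]
eef_rot: [0.985, 0.171, -0.0, -0.0]
contact_force: [0.5, 0.6, -1.2]
gripper_width: 19.3
grasp_force: 30.0
```

Call:
jog_arm:
  targets:
    - {"xyz":[0,0,0.15],"turn":0,"claw":0.9}
    - {"xyz":[0,0,0.15],"turn":0,"claw":0.9}
    - {"xyz":[0,0,0.1],"turn":0,"claw":0.9}
    - {"xyz":[0,0,0],"turn":0,"claw":0.9}

```text
t: 23.5
eef_pos: [658.7, 29.8, 355.2]
eef_rot: [0.985, 0.171, -0.0, -0.0]
contact_force: [-0.0, 0.2, -2.0]
gripper_width: 19.2
grasp_force: 30.0
```

Call:
jog_arm:
  targets:
    - {"xyz":[0,0,0.15],"turn":0,"claw":0.9}
    - {"xyz":[0,0,0.15],"turn":0,"claw":0.9}
    - {"xyz":[0,0,0.15],"turn":0,"claw":0.9}
    - {"xyz":[0,0,0.15],"turn":0,"claw":0.9}
    - {"xyz":[0,0,0],"turn":0,"claw":0.9}

```text
t: 24.0
eef_pos: [658.7, 29.8, 340.0]
eef_rot: [0.985, 0.171, -0.0, -0.0]
contact_force: [1.4, 0.7, -0.0]
gripper_width: 19.6
grasp_force: 30.0
```

Call:
jog_arm:
  targets:
    - {"xyz":[0,0,0.15],"turn":0,"claw":0.9}
    - {"xyz":[0,0,0.15],"turn":0,"claw":0.9}
    - {"xyz":[0,0,0.15],"turn":0,"claw":0.9}
    - {"xyz":[0,0,0.15],"turn":0,"claw":0.9}
    - {"xyz":[0,0,0],"turn":0,"claw":0.9}

```text
t: 24.5
eef_pos: [658.6, 29.8, 325.0]
eef_rot: [0.985, 0.171, -0.0, -0.0]
contact_force: [-0.1, 1.6, -1.6]
gripper_width: 19.5
grasp_force: 30.0
```

Call:
jog_arm:
  targets:
    - {"xyz":[0,0,0.15],"turn":0,"claw":0.9}
    - {"xyz":[0,0,0.15],"turn":0,"claw":0.9}
    - {"xyz":[0,0,0.15],"turn":0,"claw":0.9}
    - {"xyz":[0,0,0.15],"turn":0,"claw":0.9}
    - {"xyz":[0,0,0.1],"turn":0,"claw":0.9}
    - {"xyz":[0,0,0],"turn":0,"claw":0.9}

```text
t: 25.1
eef_pos: [658.7, 29.8, 307.7]
eef_rot: [0.985, 0.171, -0.0, -0.0]
contact_force: [0.1, 0.1, -2.2]
gripper_width: 19.7
grasp_force: 30.0
```

Call:
jog_arm:
  targets:
    - {"xyz":[0,0,0.1],"turn":0,"claw":0.9}
    - {"xyz":[0,0,0.05],"turn":0,"claw":0.9}
    - {"xyz":[0,0,0],"turn":0,"claw":0.9}

```text
t: 25.4
eef_pos: [658.8, 29.8, 304.3]
eef_rot: [0.985, 0.171, -0.0, -0.0]
contact_force: [-1.0, 0.7, -0.5]
gripper_width: 19.2
grasp_force: 30.0
```

Nearly seated, about 1–2 mm to go. Release, then lift straight up, and look.

Call:
jog_arm:
  targets:
    - {"xyz":[0,0,0.04],"turn":0,"claw":0.9}
    - {"xyz":[0,0,0],"turn":0,"claw":0.9}
    - {"xyz":[0,0,0],"turn":0,"claw":0.1}
    - {"xyz":[0,0,0],"turn":0,"claw":0.1}
    - {"xyz":[0,0,0],"turn":0,"claw":0.1}
    - {"xyz":[0,0,-0.3],"turn":0,"claw":0.1}
    - {"xyz":[0,0,-0.8],"turn":0,"claw":0.1}
    - {"xyz":[0,0,-0.8],"turn":0,"claw":0.1}
    - {"xyz":[0,0,-0.8],"turn":0,"claw":0.1}
    - {"xyz":[0,0,-0.8],"turn":0,"claw":0.1}
    - {"xyz":[-0.8,0,-0.6],"turn":0,"claw":0.1}
    - {"xyz":[-0.9,0,0],"turn":0,"claw":0.1}

```text
t: 26.6
eef_pos: [619.5, 16.4, 409.3]
eef_rot: [0.985, 0.171, 0.003, 0.0]
contact_force: [0.5, 0.6, -0.6]
gripper_width: 41.0
grasp_force: 0.0
```

Call:
jog_arm:
  targets:
    - {"xyz":[-0.9,0,0],"turn":0,"claw":0.1}
    - {"xyz":[-0.9,0,0],"turn":0,"claw":0.1}
    - {"xyz":[0,0,0],"turn":0,"claw":0.1}
    - {"xyz":[0,0,0],"turn":0,"claw":0.1}

```text
t: 27.0
eef_pos: [576.6, 0.2, 406.9]
eef_rot: [0.985, 0.17, 0.001, 0.0]
contact_force: [0.2, 1.0, 0.4]
gripper_width: 41.4
grasp_force: 0.0
```

Run:
```python
from h import *
s=sensors.observe(); print(s['eef_pos'],s['contact_force'])
snap('scene','scene8.png'); snap('wrist','w8.png')
print(proj('scene8.png',[(658,30.1,115),(658,30.1,159)])-[230,120],proj('w8.png',[(658,30.1,159)]))
w=cv2.imread('pics/w8.png')[0:200,240:440]; c=cv2.imread('pics/scene8.png')[120:280,230:390]
cv2.imwrite('pics/crop8.png',np.hstack([cv2.resize(w,(400,400)),cv2.resize(c,(400,400),interpolation=2)]))
```

```text
[5.76571213e+02 2.13470421e-01 4.06925511e+02] [0.2317035  0.98787662 0.35930117]
[[ 75.46440168 105.0961433 ]
 [ 75.36193798  91.44165149]] [[317.07676024  93.55867547]]
```

View pics/crop8.png

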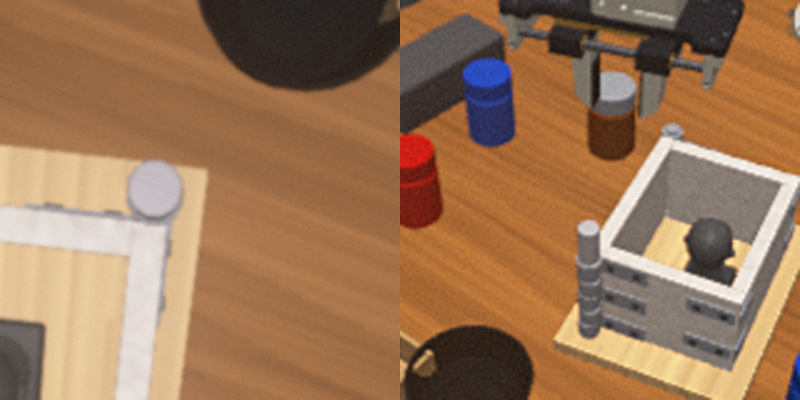

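The collar is seated: the knob top is at (588,227) in the scene crop, predicted (588,228), and at (317,94) in the wrist view, as predicted. The gate is shut, the jar stands upright at crop (610,115), and the gripper is clear.

```bash
python3 -c "
from station import close_job; print(close_job())"
```

```text
the job is handed in; nothing more can be done
None
```

I handed the job in at about 27 s. The jar stands upright outside the gate's swing, the gate is shut, and the hinge pin is through all five knuckles with its collar on the top one. The final pictures show the pin within about 1 px of where it should be; `close_job()` gave no verdict.

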